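# Close the garlic keeper and take the loose bulb with the tongs

## Robot

A 7-joint arm with a two-finger parallel gripper is mounted at the origin on a cart in front of the work surface, level with it; the furniture and walls round the work are solid. World frame = base frame: x ahead of the robot, y to its left, z up, the work surface at z = 0. Lengths are in m, angles in rad, forces in N, time in s.
With the tool pointing down it reaches from about 0.425 to 0.925 m from the base axis. Payload 6.8 kg.
Tool frame: the origin (TCP) lies midway between the tips of the shut fingers; the grasp point (between the pads) lies 19 mm behind it; x points along the fingers, y is the direction in which the jaws open and shut, and the axes are right-handed (so a half turn about x gives the same grasp; the last joint's range is limited). The gripper opens to 88 mm and grips with 3 to 60 N. Pads are 20 mm wide; open, the fingers measure 115 mm over their backs; the gripper's body (75 mm by 178 mm) begins 61 mm behind the grasp point.
Start: joints at [-1.301, 0.477, 0.022, 1.555, -0.011, 1.109, -0.083], TCP at [0.249, 0.627, 0.223] pointing down, gripper open.
Joint ranges: [-2.96, 2.96], [-0.34, 2.1], [-1.41, 1.46], [0.24, 2.44], [-1.37, 4.51], [0.17, 1.92], [-2.96, 2.96]. Speed limits (rad/s): [2.39, 2.39, 3.14, 3.14, 3.14, 3.14, 3.14].

## Interface

Orientations are given as a unit quaternion [x, y, z, w].
In Python, from station import bot, read_camera gives the robot as it stands. The module is installed in compiled form; this text tells all that it offers.
- The arm moves only by the shell command python3 -m jog 'ROWS' [FORCE]. ROWS is JSON, a list of rows, each a list of 3 entries, a list of its own where there are three numbers: the shift along the tool's x, y, z in mm, then the turn, a rotation vector about the tool's x, y, z in degrees, then the finger opening in mm, from 0 to 87.8. In form: [[[dx, dy, dz], [wx, wy, wz], fingers], ...]. A call has 1 to 12 rows; each row shifts and turns the commanded pose from where the row before left it, along the tool's axes as they then stand; what a row does not reach is not made up. A row lasts 1/10 s, in which the tool goes at most 50 mm and 8.59 degrees, less where a joint would pass 70% of its speed; a pose out of reach is approached as far as the arm can. A call with a gripper value outside its range is refused whole. The fingers move at their own pace and stop on an object; FORCE is the grip in N (left out, the last holds). Time passes only in rows, so rows that do not move let the fingers close. It gives the time, the measured TCP pose, the force and the opening at its end, in the units of the state.
- bot.state(): the state, without advancing time (a new reading comes with each control period).
- read_camera(name): name is "scene" or "top" or "wrist"; returns a dict with "image" (480x640x3 uint8, red, green, blue), "fovy" (degrees; the focal length in pixels is half the picture's height over the tangent of half this angle, whatever the lens; pixels are square), "cx", "cy" (the principal point, pixels), "k1" (the pictures are not rectified: a ray, as slopes to the right and down, at radius r is drawn at 1 + k1 r^2 times it, then the intrinsics apply), "world_from_camera" (4x4, takes a point from camera to world coordinates). Camera axes: x right, y up, looking along -z (the intrinsics and any distortion apply to the point x, -y, -z); pixel columns grow to the right and rows downward; lengths in m; the calibration is good to about 2 mm. A picture is of the moment at which its call begins. There is no depth.
- bot.finish_job(): hands the job in, once; it reports no verdict.
The state is a dict: "time_s": time; "joints": joint angles; "dq": joint speeds; "effort": joint torques, N m; "eef_pos": TCP position; "ee_rot": TCP orientation; "force": force on the tool from outside, world axes, zero at the start; "ft_torque": the same for the moment, N m; "width": finger opening in m.
Only numpy, scipy, OpenCV 4.12 (cv2) and the standard library are available. Lean on these libraries where they do the work, as an engineer would, in place of code of your own. Each camera call takes 0.05 s, during which the arm holds its last target. There are 200 camera calls.

## Task

One garlic bulb has been taken out of the keeper for the oven. First close the keeper's hinged lid fully so the other bulbs stay fresh; then grip the kitchen tongs, close their jaws squarely on the loose bulb and hold it up with its underside more than 10 cm above the worktop, touching the bulb only with the tongs and leaving the lemon, the mustard jar and the spice jar alone. Finish while still holding: keep the bulb lifted in the squeezed tongs, do not put it down or let go.

Things in the scene. Friction and masses are not known exactly. Their poses are not given: they have to be found in the camera images.
- keeper: Garlic keeper: white glazed open box, 130 mm (x) x 180 mm (y) x 80 mm high, walls 6 mm, fixed to the worktop, two more bulbs inside. Origin: centre of its underside; its front faces -x of its own frame, the lid's hinge runs along its rear (+x) top rim.
- keeper_lid (a joint): Hinge of the keeper's flat wooden lid. 0 = closed flat on the rim, grows as it opens (rad, 1.5 at most). The hinge is stiff: the lid stays at any angle; about 2 N down on its free edge moves it. It starts part open (0.5 to 0.9), slanting up from the rear rim over the box, so that its upper side can be pushed down from above. Closed, its upper side is 90 mm above the worktop.
- keeper_lid_hinge (a point): Middle of the lid's hinge line, on the keeper's rear top rim; the closed lid reaches about 130 mm from here toward the keeper's front.
- lid_edge (a point): Middle of the lid's free (front) edge, on its upper side; the lid is a plain 10 mm board, 130 x 180 mm, with a 14 mm finger tab here
- tongs: Loose stainless spring tongs, 255 mm long, 34 mm high, 0.12 kg, lying so that the arms move horizontally. Origin: on the centreline at worktop level, where to grip; +x points to the jaws, pivot at x = -100 mm. Arms: 3 mm strips, z = 8 to 26 mm, flat from x = -35 to +35 mm, there 46 mm over both when open, 30 mm on the bulb. A spring opens them (7 N at the grip, 10 N when on the bulb).
- tongs_jaws (a point): Point midway between the jaws, 100 mm ahead of the tongs' origin, 17 mm above their underside. The jaws are shallow V-shaped plates 44 mm long and 34 mm high (z = 0 to 34 mm), open about 78 mm apart at their ends. Jaws move twice as far as the grip.
- tongs_left (a joint): Angle of the left arm of the tongs: 0 = open, grows as they are squeezed, about 0.08 on the bulb, 0.14 at most. The right arm moves alike.
- garlic: The loose garlic bulb standing on the worktop, 56 mm across and 56 mm high, about 35 g. Origin: centre of its underside.
- lemon: Bystander: yellow lemon, 71 x 53 x 51 mm. Origin: centre of its underside.
- mustard_jar: Bystander: mustard jar, 62 mm across, 90 mm high. Origin: centre of its underside.
- spice_jar: Bystander: small spice jar, 43 mm across, 85 mm high. Origin: centre of its underside.
Things that resemble listed ones, but are neither listed nor needed, are in the scene too. Leave any orange look-alike of the garlic alone.

How it is judged:
By the outcome, as a careful person would: the job done as asked, in the order asked, and still so for the second after the job is handed in, while the arm keeps its last pose, push and grip.
It also fails if it takes over 64 s, if anything falls off the work surface, if the arm or the gripper's body presses on something with over 40 N, if the wrist force passes 120 N, or if a joint passes its speed limit or range.

## Working session

There is one attempt and no reset: what is moved stays moved. The work goes in short steps, Python scripts to look and compute and a shell command to move; the robot and the scene stay as the last step left them, time stands still between calls to the robot, and variables do not carry over. Pictures are saved under pics/ and viewed, about 8 in all and at most 12, crops included, and the job is handed in when it is done.

```bash
mkdir -p pics
cat > h.py <<'E'
import numpy as np, cv2, json
from station import bot, read_camera
from scipy.spatial.transform import Rotation as R
def ray(c,u,v):
    f=240/np.tan(np.radians(c["fovy"])/2)
    d=np.array([(u-c["cx"])/f,(v-c["cy"])/f]); s=d.copy()
    for _ in range(30): s=d/(1+c["k1"]*(s@s))
    T=np.array(c["world_from_camera"])
    w=T[:3,:3]@np.array([s[0],-s[1],-1]); return T[:3,3],w
def onz(c,u,v,z):
    o,w=ray(c,u,v); return o+w*(z-o[2])/w[2]
def proj(c,p):
    T=np.array(c["world_from_camera"]); q=T[:3,:3].T@(np.array(p)-T[:3,3])
    s=np.array([q[0],-q[1]])/-q[2]; f=240/np.tan(np.radians(c["fovy"])/2)
    return s*(1+c["k1"]*(s@s))*f+[c["cx"],c["cy"]]
def tri(c1,p1,c2,p2):
    o1,w1=ray(c1,*p1);o2,w2=ray(c2,*p2)
    t=np.linalg.lstsq(np.c_[w1,-w2],o2-o1,rcond=None)[0]
    a,b=o1+w1*t[0],o2+w2*t[1]; return (a+b)/2,np.linalg.norm(a-b)
def save(c,n): cv2.imwrite("pics/"+n,c["image"][:,:,::-1])
E
python3 - <<'E'
from h import *
import pickle
d={}
for n in["scene","top"]:
    c=read_camera(n);d[n]=c;save(c,n+"0.png");print(n,c["fovy"],c["cx"],c["cy"],c["k1"],np.round(c["world_from_camera"],3).tolist())
pickle.dump(d,open("c0.pkl","wb"))
s=bot.state();print({k:np.round(v,3).tolist() for k,v in s.items()}); print(R.from_quat(s["ee_rot"]).as_matrix().round(3))
E
```

```text
scene 43.09972432184169 322.0107804971892 235.56838650139613 -0.17389333211287586 [[-0.939, 0.192, -0.286, -0.001], [-0.344, -0.495, 0.798, 1.38], [0.012, 0.848, 0.531, 1.051], [0.0, 0.0, 0.0, 1.0]]
top 42.590492922483016 316.32696952205674 237.11035159969745 -0.08537928933656545 [[0.098, 0.843, -0.53, -0.33], [-0.995, 0.083, -0.053, -0.158], [-0.001, 0.532, 0.847, 1.48], [0.0, 0.0, 0.0, 1.0]]
{'time_s': 0.1, 'joints': [-1.301, 0.478, 0.022, 1.556, -0.011, 1.109, -0.083], 'dq': [-0.0, -0.003, 0.002, -0.004, 0.0, 0.0, 0.001], 'effort': [0.003, -58.409, 1.539, -27.331, -0.054, 0.013, 0.0], 'eef_pos': [0.249, 0.627, 0.222], 'ee_rot': [0.132, 0.695, -0.133, 0.694], 'force': [-0.403, 0.489, -0.18], 'ft_torque': [-0.022, -0.001, -0.042], 'width': 0.088}
[[-0.     0.369  0.929]
 [-0.002  0.929 -0.369]
 [-1.    -0.002  0.   ]]
```

View pics/top0.png

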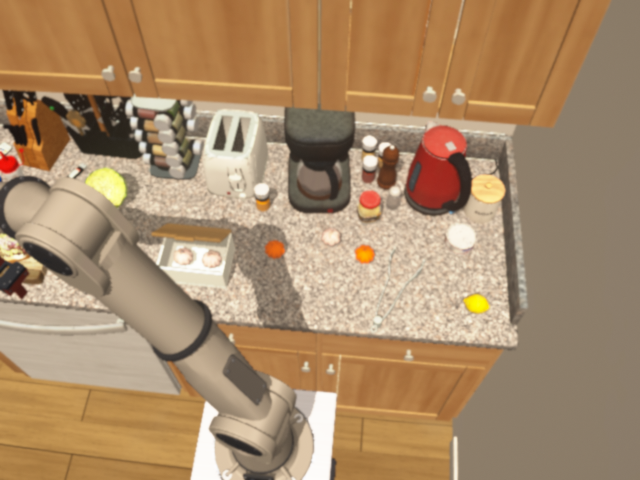

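View pics/scene0.png

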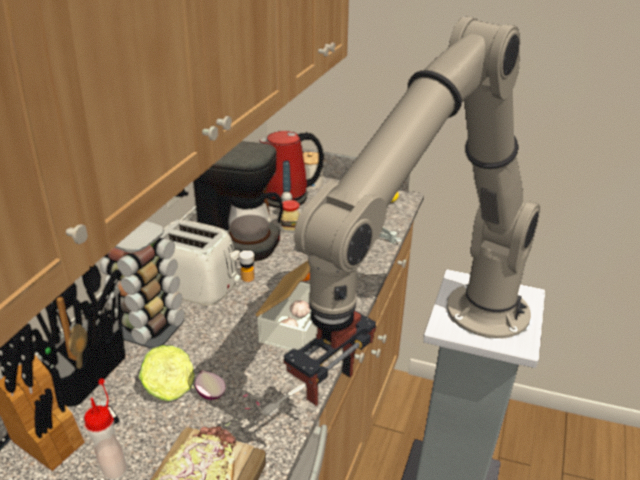

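Top view: the keeper is at about (197,262) with its lid slanting up at (190,234), and the loose bulb is at (331,236) between orange look-alikes at (275,249) and (365,254). The tongs have their pivot at (377,320) and open toward (405,260), and the lemon is at (477,303). The scene view shows the keeper partly hidden by the gripper. I'll zoom in next.

Run:
```python
from h import *
import pickle
d=pickle.load(open("c0.pkl","rb"));c=d["top"];im=c["image"][:,:,::-1]
a=cv2.resize(im[215:335,310:470],(800,600),interpolation=cv2.INTER_CUBIC)
b=cv2.resize(im[215:295,145:245],(400,320),interpolation=cv2.INTER_CUBIC)
cv2.imwrite("pics/a.png",a)
b=cv2.resize(im[185:305,140:300],(800,600),interpolation=cv2.INTER_CUBIC);cv2.imwrite("pics/b.png",b)
for n,u,v,z in[("garlic",331,236,.028),("piv",377,320,.017),("jawL",390,255,.017),("jawR",422,268,.017),("lemon",477,303,.025),("or1",275,249,.028),("or2",365,254,.028),("mus",369,205,.045),("keepFL",160,276,.08),("keepFR",225,285,.08),("RR",234,240,.08)]:print(n,onz(c,u,v,z).round(3))
```

```text
garlic [ 0.586 -0.108  0.028]
piv [ 0.348 -0.248  0.017]
jawL [ 0.547 -0.275  0.017]
jawR [ 0.515 -0.363  0.017]
lemon [ 0.418 -0.508  0.025]
or1 [0.529 0.042 0.028]
or2 [ 0.537 -0.205  0.028]
mus [ 0.69  -0.207  0.045]
keepFL [0.387 0.322 0.08 ]
keepFR [0.378 0.149 0.08 ]
RR [0.515 0.149 0.08 ]
```

View pics/a.png

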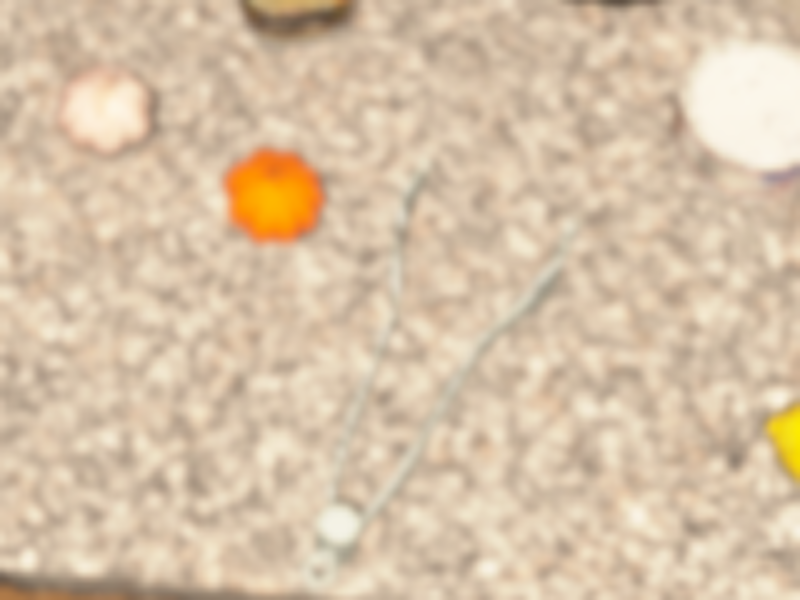

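View pics/b.png

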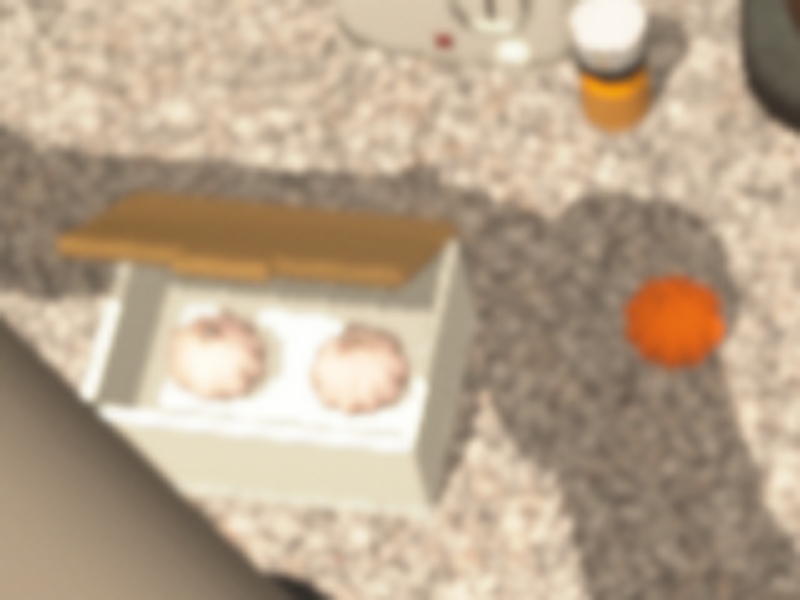

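Crop a (5x) shows the bulb at (331,236.5), the tongs' pivot at (377.6,319.6), and the jaw tips at (395,247) and (425,258). Crop b shows the keeper's front rim corners at (159,265) and (223,274), the lid's free edge from (152,233) to (220,241), and the hinge line from (166,224) to (231,231).

Run:
```python
from h import *
import pickle
d=pickle.load(open("c0.pkl","rb"));c=d["top"]
for n,u,v,z in[("FL",159,265.4,.08),("FR",223,274,.08),("hL",166,224,.09),("hR",231,230.7,.09),("piv",377.6,319.6,.034),("piv17",377.6,319.6,.017),("jl",395,247,.034),("jr",425,258,.034)]:print(n,onz(c,u,v,z).round(4))
for z in(.13,.15,.17,.19):
  a,b=onz(c,152,233,z),onz(c,220.4,241,z); print(z,a.round(3),b.round(3),np.linalg.norm(a-b).round(3))
im=c["image"].astype(int);hsv=cv2.cvtColor(c["image"],cv2.COLOR_RGB2HSV)
def blob(x0,x1,y0,y1,m):
    m=m[y0:y1,x0:x1].astype(np.uint8);n,l,st,ce=cv2.connectedComponentsWithStats(m);i=1+np.argmax(st[1:,4]);print(st[i],ce[i]+[x0,y0]);return ce[i]+[x0,y0]
g=blob(318,345,225,250,(im[:,:,0]>225)&(im[:,:,0]-im[:,:,2]>15));print("garlic",g,onz(c,*g,.028))
g=blob(350,380,240,268,(hsv[:,:,1]>200));print("or2",g,onz(c,*g,.028))
g=blob(460,495,290,318,(hsv[:,:,1]>200));print("lemon",g,onz(c,*g,.025))
```

```text
FL [0.4181 0.3322 0.08  ]
FR [0.4096 0.1595 0.08  ]
hL [0.5415 0.3398 0.09  ]
hR [0.5374 0.1594 0.09  ]
piv [ 0.3414 -0.2485  0.034 ]
piv17 [ 0.3493 -0.2496  0.017 ]
jl [ 0.5639 -0.286   0.034 ]
jr [ 0.5368 -0.3687  0.034 ]
0.13 [0.485 0.356 0.13 ] [0.478 0.172 0.13 ] 0.184
0.15 [0.473 0.348 0.15 ] [0.467 0.167 0.15 ] 0.181
0.17 [0.461 0.341 0.17 ] [0.455 0.162 0.17 ] 0.178
0.19 [0.449 0.333 0.19 ] [0.443 0.158 0.19 ] 0.176
[  4   4  17  16 203] [330.408867   236.49261084]
garlic [330.408867   236.49261084] [ 0.58432737 -0.10601115  0.028     ]
[  6   6  18  16 220] [364.34545455 253.71818182]
or2 [364.34545455 253.71818182] [ 0.53784721 -0.20343078  0.028     ]
[  4   5  24  18 314] [476.18789809 303.43312102]
lemon [476.18789809 303.43312102] [ 0.41644269 -0.50587833  0.025     ]
```

```bash
cat > to.py <<'E'
import sys
from h import *
s=bot.state();M=R.from_quat(s["ee_rot"]).as_matrix()
t=np.array(eval(sys.argv[1]));print("tcp",np.round(s["eef_pos"],4),"yaw_y",np.degrees(np.arctan2(M[1,1],M[0,1])).round(2),"xaxis",M[:,0].round(4),"F",np.round(s["force"],1),"w",round(s["width"],4),"t",round(s["time_s"],2),"j",np.round(s["joints"],2))
print("shift mm",(M.T@(t-s["eef_pos"])*1000).round(1))
if len(sys.argv)>2:
    T=np.eye(3);a=np.radians(float(sys.argv[2]));T[:,0]=[0,0,-1];T[:,1]=[np.cos(a),np.sin(a),0];T[:,2]=np.cross(T[:,0],T[:,1])
    print("turn deg",np.degrees(R.from_matrix(M.T@T).as_rotvec()).round(2))
E
python3 -m jog '[[[0,-27,33.5],[0,0,0],0],[[0,-27,33.5],[0,0,0],0],[[0,-27,33.5],[0,0,0],0],[[0,-27,33.5],[0,0,0],0],[[0,-27,33.5],[0,0,0],0],[[0,-27,33.5],[0,0,0],0],[[0,-27,33.5],[0,0,0],0],[[0,-27,33.5],[0,0,0],0],[[0,-27,33.5],[0,0,0],0],[[0,-27,33.5],[0,0,0],0],[[0,0,0],[0,0,0],0]]' 20
python3 to.py '[.46,.25,.085]'
```

```text
time_s: 1.2
eef_pos: [0.4636, 0.2463, 0.2226]
ee_rot: [0.135, 0.693, -0.137, 0.694]
force: [-0.2, -0.1, 0.2]
width: 0.0032
tcp [0.4636 0.2463 0.2226] yaw_y 67.8 xaxis [ 9.0e-04 -2.5e-03 -1.0e+00] F [-0.2 -0.1  0.2] w 0.0032 t 1.2 j [-0.77  0.23  0.18  1.92 -0.05  0.99  0.62]
shift mm [137.6   2.3  -5. ]
```

```bash
python3 -m jog '[[[20,0,-1],[0,0,0],0],[[20,0,-1],[0,0,0],0],[[15,0,-1],[0,0,0],0],[[12,0,-1],[0,0,0],0],[[12,0,0],[0,0,0],0],[[12,0,0],[0,0,0],0],[[12,0,0],[0,0,0],0],[[10,0,0],[0,0,0],0],[[8,0,0],[0,0,0],0]]'
python3 -m jog '[[[4,0,0],[0,0,0],0],[[4,0,0],[0,0,0],0],[[2,0,0],[0,0,0],0],[[2,0,0],[0,0,0],0],[[0,0,0],[0,0,0],0]]'
python3 to.py '[.46,.25,.085]'
```

```text
time_s: 2.1
eef_pos: [0.4568, 0.2542, 0.1007]
ee_rot: [0.133, 0.695, -0.133, 0.694]
force: [-0.3, -0.9, 0.5]
width: 0.0005
time_s: 2.6
eef_pos: [0.4572, 0.2544, 0.0908]
ee_rot: [0.133, 0.695, -0.133, 0.694]
force: [-4.0, -2.0, 11.6]
width: 0.0002
tcp [0.4572 0.2544 0.0908] yaw_y 68.34 xaxis [-0.e+00  4.e-04 -1.e+00] F [-4.  -2.  11.6] w 0.0002 t 2.6 j [-0.75  0.4   0.15  2.04 -0.09  0.7   0.65]
shift mm [ 5.8 -3.1  4.3]
```

```bash
python3 -m jog '[[[1,0,0],[0,0,0],0],[[1,0,0],[0,0,0],0],[[0,0,0],[0,0,0],0]]'
python3 to.py '[.46,.25,.2]'
python3 -m jog '[[[-25,0,0],[0,0,0],0],[[-40,0,0],[0,0,0],0],[[-40,0,0],[0,0,0],88],[[0,0,0],[0,0,0],87]]' || python3 -m jog '[[[-25,0,0],[0,0,0],0],[[-40,0,0],[0,0,0],0],[[-40,0,0],[0,0,0],87],[[0,0,0],[0,0,0],87]]'
python3 to.py '[.435,-.284,.2]' 69.2
```

```text
time_s: 2.9
eef_pos: [0.4572, 0.2544, 0.0905]
ee_rot: [0.133, 0.695, -0.133, 0.694]
force: [-8.8, -4.9, 30.2]
width: 0.0009
tcp [0.4572 0.2544 0.0905] yaw_y 68.32 xaxis [-0.     0.001 -1.   ] F [-8.8 -4.9 30.2] w 0.0009 t 2.9 j [-0.75  0.41  0.15  2.04 -0.09  0.7   0.65]
shift mm [-109.5   -3.     4.2]
time_s: 3.3
eef_pos: [0.4603, 0.2562, 0.1981]
ee_rot: [0.136, 0.692, -0.13, 0.697]
force: [-0.4, 1.3, -0.8]
width: 0.0129
tcp [0.4603 0.2562 0.1981] yaw_y 68.33 xaxis [ 0.0084  0.0064 -0.9999] F [-0.4  1.3 -0.8] w 0.0129 t 3.3 j [-0.77  0.25  0.18  1.95 -0.06  0.93  0.62]
shift mm [  -5.5 -511.3  176. ]
turn deg [-0.88  0.32 -0.51]
```

```bash
python3 -m jog '[[[0,-43,15],[0,0,0],87],[[0,-43,15],[0,0,0],87],[[0,-43,15],[0,0,0],87],[[0,-43,15],[0,0,0],87],[[0,-43,15],[0,0,0],87],[[0,-43,15],[0,0,0],87],[[0,-43,15],[0,0,0],87],[[0,-43,15],[0,0,0],87],[[0,-43,15],[0,0,0],87],[[0,-43,15],[0,0,0],87],[[0,-40,13],[0,0,0],87],[[0,-40,13],[0,0,0],87]]'
python3 -m jog '[[[0,0,0],[0,0,0],87],[[0,0,0],[0,0,0],87]]'
python3 to.py '[.435,-.284,.2]' 69.2
python3 - <<'E'
from h import *
import pickle
d={n:read_camera(n) for n in("top","wrist","scene")};pickle.dump(d,open("c1.pkl","wb"))
a=d["top"]["image"][180:330,140:460];a=cv2.resize(a,(800,375));
b=np.zeros((225,800,3),np.uint8)
b[:, :300]=cv2.resize(d["wrist"]["image"],(300,225));b[:,400:700]=cv2.resize(d["scene"]["image"][180:405,200:500],(300,225))
cv2.imwrite("pics/c1.png",np.vstack([a,b])[:,:,::-1])
E
```

```text
time_s: 4.5
eef_pos: [0.432, -0.2864, 0.1923]
ee_rot: [0.133, 0.694, -0.133, 0.695]
force: [1.3, 0.0, 0.6]
width: 0.0873
time_s: 4.7
eef_pos: [0.4319, -0.2852, 0.1921]
ee_rot: [0.134, 0.695, -0.134, 0.694]
force: [-0.9, 0.6, -0.1]
width: 0.0866
tcp [ 0.4319 -0.2852  0.1921] yaw_y 68.21 xaxis [-8.e-04 -1.e-04 -1.e+00] F [-0.9  0.6 -0.1] w 0.0866 t 4.7 j [ 0.02  0.27  0.53  1.99 -0.17  0.92  1.83]
shift mm [-7.9  2.3  2.4]
turn deg [-0.99 -0.04  0.02]
```

View pics/c1.png

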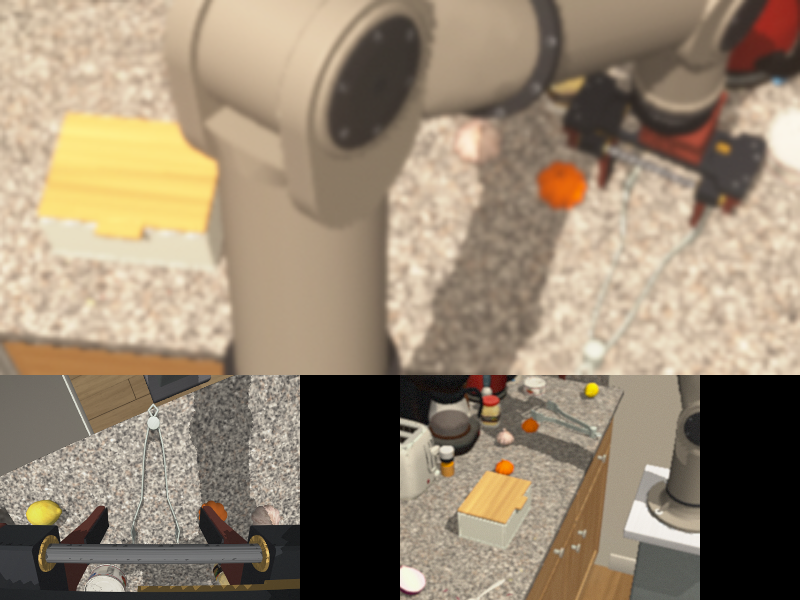

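The lid lies flat and closed in both the top and scene views. The wrist view shows the tongs between the open fingers, with the pivot near (326,100) in full-image pixels. I'll measure the tongs and bulb more precisely.

Run:
```python
from h import *
import pickle
d=pickle.load(open("c1.pkl","rb"));w=d["wrist"];save(w,"w1.png")
print(np.round(w["world_from_camera"],3).tolist())
for z in(.017,.034):print("piv",onz(w,326,100,z).round(4))
c=d["scene"];im=c["image"].astype(int);hs=cv2.cvtColor(c["image"],cv2.COLOR_RGB2HSV)
x0,x1,y0,y1=290,320,228,256
m=((im[:,:,0]>170)&(im[:,:,0]-im[:,:,2]>15))[y0:y1,x0:x1].astype(np.uint8)
n,l,st,ce=cv2.connectedComponentsWithStats(m);i=1+np.argmax(st[1:,4]);g=ce[i]+[x0,y0];print(st[i],g,onz(c,*g,.028))
print(tri(pickle.load(open("c0.pkl","rb"))["top"],(330.6,236.5),c,g))
```

```text
[[0.368, -0.898, -0.242, 0.367], [0.93, 0.355, 0.095, -0.258], [0.001, -0.26, 0.966, 0.354], [0.0, 0.0, 0.0, 1.0]]
piv [ 0.3396 -0.2487  0.017 ]
piv [ 0.341  -0.2492  0.034 ]
[  8   6  16  14 138] [305.26086957 241.66666667] [ 0.58667838 -0.1071817   0.028     ]
(array([ 0.5856014 , -0.10655206,  0.02788385]), np.float64(0.001986013759029348))
```

View pics/w1.png

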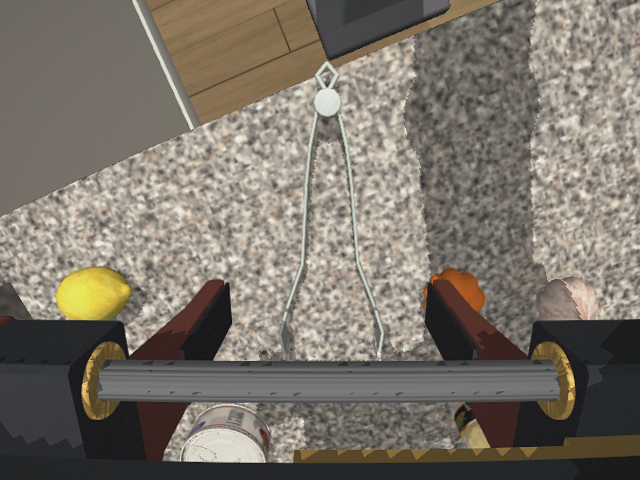

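The wrist picture shows the pivot knob at (327,101), the front kinks of the arms at (304,266) and (358,265), and the jaws starting near (286,325) and (380,325). Two views put the bulb at (0.586, -0.107, 0.028), which matches its height.

Run:
```python
from h import *
import pickle
w=pickle.load(open("c1.pkl","rb"))["wrist"]
P=[onz(w,327,101,.034)]
for v,a,b in((265,304.5,358),(180,306,350),(325,286,380)):
    A,B=onz(w,a,v,.022),onz(w,b,v,.022);P.append((A+B)/2);print(v,A.round(4),B.round(4),np.linalg.norm(A-B).round(4))
p=np.array(P)[:,:2];print(p.round(4))
d=p[1:]-p[0];print(np.degrees(np.arctan2(d[:,1],d[:,0])),np.linalg.norm(d,axis=1))
```

```text
265 [ 0.4614 -0.3175  0.022 ] [ 0.4788 -0.2735  0.022 ] 0.0473
180 [ 0.393  -0.2878  0.022 ] [ 0.4065 -0.2537  0.022 ] 0.0367
325 [ 0.509  -0.3557  0.022 ] [ 0.541  -0.2749  0.022 ] 0.0869
[[ 0.3419 -0.2488]
 [ 0.4701 -0.2955]
 [ 0.3997 -0.2708]
 [ 0.525  -0.3153]]
[-20.03159285 -20.84035138 -19.974124  ] [0.13645527 0.06180765 0.19481847]
```

```bash
python3 -m jog '[[[30,3.3,2.9],[-1.7,0,0],87],[[35,0,0],[0,0,0],87],[[35,0,0],[0,0,0],87],[[30,0,0],[0,0,0],87],[[25,0,0],[0,0,0],87],[[15,0,0],[0,0,0],87],[[10,0,0],[0,0,0],87],[[0,0,0],[0,0,0],87],[[0,0,0],[0,0,0],87]]' 20
python3 to.py '[.4358,-.2832,.005]' 69.9
```

```text
time_s: 5.75
eef_pos: [0.437, -0.2823, 0.0131]
ee_rot: [0.122, 0.696, -0.122, 0.697]
force: [0.4, 0.4, 0.3]
width: 0.0869
tcp [ 0.437  -0.2823  0.0131] yaw_y 70.1 xaxis [ 7.e-04 -1.e-04 -1.e+00] F [0.4 0.4 0.3] w 0.0869 t 5.75 j [ 0.16  0.56  0.37  2.09 -0.38  0.55  2.03]
shift mm [ 8.1 -1.3 -0.8]
turn deg [ 0.2   0.04 -0.01]
```

```bash
python3 -m jog '[[[5,-1,-0.8],[0.2,0,0],80],[[3.5,0,0],[0,0,0],65],[[0,0,0],[0,0,0],55],[[0,0,0],[0,0,0],48],[[0,0,0],[0,0,0],44],[[0,0,0],[0,0,0],42],[[0,0,0],[0,0,0],42],[[0,0,0],[0,0,0],42]]' 20
python3 -m jog '[[[-8,0,0],[0,0,0],42],[[-12,0,0],[0,0,0],42],[[-20,0,0],[0,0,0],42],[[-20,0,0],[0,0,0],42],[[-20,0,0],[0,0,0],42],[[-20,0,0],[0,0,0],42],[[0,0,0],[0,0,0],42],[[0,0,0],[0,0,0],42]]'
python3 to.py '[.4858,-.1066,.104]' 90
python3 - <<'E'
from h import *
import pickle
d={n:read_camera(n) for n in("top","wrist","scene")};pickle.dump(d,open("c2.pkl","wb"))
a=d["wrist"]["image"][:, :];b=cv2.resize(d["scene"]["image"][150:270,250:450],(800,480))
cv2.imwrite("pics/c2.png",np.vstack([cv2.resize(a,(400,300)),cv2.resize(d["scene"]["image"][170:260,300:420],(400,300))])[:,:,::-1])
E
```

```text
time_s: 6.55
eef_pos: [0.4356, -0.2834, 0.0043]
ee_rot: [0.124, 0.696, -0.124, 0.696]
force: [0.2, -0.1, 0.7]
width: 0.0419
time_s: 7.35
eef_pos: [0.4355, -0.2831, 0.1045]
ee_rot: [0.124, 0.696, -0.124, 0.697]
force: [-0.1, -0.3, -1.0]
width: 0.0421
tcp [ 0.4355 -0.2831  0.1045] yaw_y 69.87 xaxis [ 0.0011 -0.     -1.    ] F [-0.1 -0.3 -1. ] w 0.0421 t 7.35 j [ 0.07  0.41  0.48  2.06 -0.28  0.74  1.94]
shift mm [  0.6 183.  -13.5]
turn deg [-2.013e+01  6.000e-02 -1.000e-02]
```

View pics/c2.png

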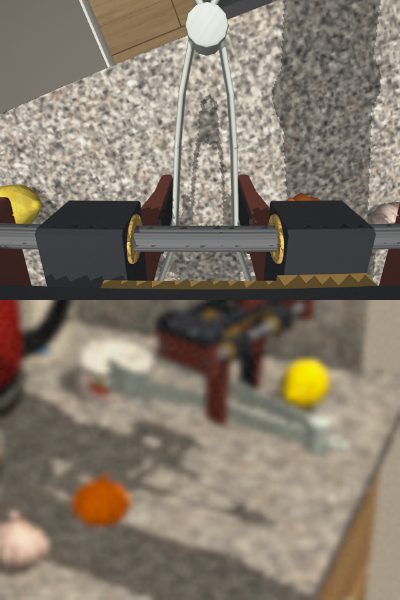

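The tongs are lifted and level between the pads, with their shadow below and the lemon, orange look-alike and bulb undisturbed. Next I go above the bulb, turning as I go.

```bash
python3 -m jog '[[[0,0,0],[-5,0,0],42],[[0,0,0],[-5,0,0],42],[[0,0,0],[-5,0,0],42],[[0,0,0],[-5.1,0,0],42],[[0,20,6],[0,0,0],42],[[0,30,8],[0,0,0],42],[[0,30,8],[0,0,0],42],[[0,30,8],[0,0,0],42],[[0,30,8],[0,0,0],42],[[0,20,6],[0,0,0],42],[[0,17,6],[0,0,0],42],[[0,0,0],[0,0,0],42]]'
python3 -m jog '[[[0,0,0],[0,0,0],42],[[0,0,0],[0,0,0],42]]'
python3 to.py '[.4858,-.1066,.104]' 90
python3 - <<'E'
from h import *
import pickle
d={n:read_camera(n) for n in("top","wrist","scene")};pickle.dump(d,open("c3.pkl","wb"))
for n in d: print(n,[proj(d[n],p).round(0).tolist() for p in((.5856,-.1066,.028),(.3858,-.1066,.134),(.5858,-.1066,.117))])
a=cv2.resize(d["top"]["image"][190:310,270:430],(400,300));b=cv2.resize(d["scene"]["image"][170:290,230:390],(400,300))
c=cv2.resize(d["wrist"]["image"],(400,300))
cv2.imwrite("pics/c3.png",np.vstack([np.hstack([a,b]),np.hstack([c,c*0])])[:,:,::-1])
E
```

```text
time_s: 8.7
eef_pos: [0.4858, -0.1036, 0.1032]
ee_rot: [-0.001, 0.708, 0.002, 0.707]
force: [0.4, -0.2, -0.2]
width: 0.042
time_s: 8.9
eef_pos: [0.4847, -0.1076, 0.1038]
ee_rot: [0.001, 0.707, -0.001, 0.707]
force: [-0.1, 0.0, -1.9]
width: 0.0422
tcp [ 0.4847 -0.1076  0.1038] yaw_y 89.85 xaxis [-1.e-03 -5.e-04 -1.e+00] F [-0.1  0.  -1.9] w 0.0422 t 8.9 j [-0.2   0.36  0.36  2.1  -0.19  0.71  1.85]
shift mm [-0.2  1.   1.1]
turn deg [-0.15 -0.06  0.03]
top [[331.0, 236.0], [325.0, 281.0], [331.0, 218.0]]
wrist [[330.0, 391.0], [332.0, 41.0], [331.0, 503.0]]
scene [[306.0, 242.0], [369.0, 225.0], [305.0, 217.0]]
```

View pics/c3.png

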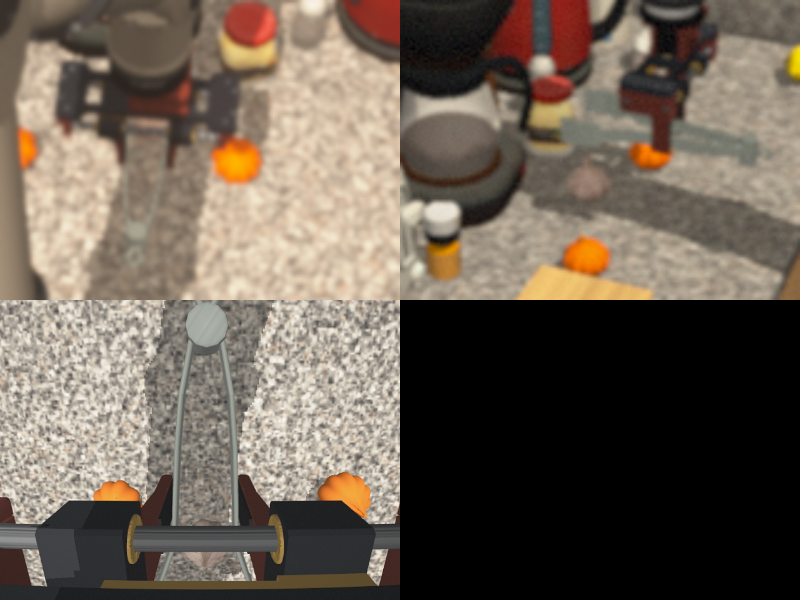

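The pivot in the wrist view is at (331,40) against a predicted (332,41), and the bulb is at (328,392) against (330,391). The jaws are therefore straight above the bulb, and I'm descending.

```bash
python3 -m jog '[[[5,1,1],[-0.15,0,0],43],[[10,0,0],[0,0,0],43],[[10,0,0],[0,0,0],43],[[10,0,0],[0,0,0],43],[[10,0,0],[0,0,0],43],[[10,0,0],[0,0,0],43],[[10,0,0],[0,0,0],43],[[8,0,0],[0,0,0],43],[[8,0,0],[0,0,0],43],[[5,0,0],[0,0,0],43],[[0,0,0],[0,0,0],43],[[0,0,0],[0,0,0],43]]'
python3 to.py '[.4858,-.1066,.014]' 90
python3 - <<'E'
from h import *
import pickle
d={n:read_camera(n) for n in("top","wrist","scene")};pickle.dump(d,open("c4.pkl","wb"))
for n in d: print(n,[proj(d[n],p).round(0).tolist() for p in((.5856,-.1066,.028),(.3858,-.1066,.045))])
b=cv2.resize(d["scene"]["image"][200:275,260:360],(400,300))
c=cv2.resize(d["wrist"]["image"],(400,300))
cv2.imwrite("pics/c4.png",np.hstack([b,c])[:,:,::-1])
E
```

```text
time_s: 10.25
eef_pos: [0.4866, -0.1054, 0.0182]
ee_rot: [-0.001, 0.707, 0.001, 0.707]
force: [0.3, -0.0, -1.1]
width: 0.0429
tcp [ 0.4866 -0.1054  0.0182] yaw_y 90.1 xaxis [ 2.e-04  0.e+00 -1.e+00] F [ 0.3 -0.  -1.1] w 0.0429 t 10.25 j [-0.14  0.51  0.28  2.14 -0.28  0.52  1.92]
shift mm [ 4.2 -1.2 -0.8]
turn deg [ 0.1   0.01 -0.  ]
top [[331.0, 236.0], [324.0, 297.0]]
wrist [[326.0, 493.0], [326.0, 37.0]]
scene [[306.0, 242.0], [367.0, 250.0]]
```

View pics/c4.png

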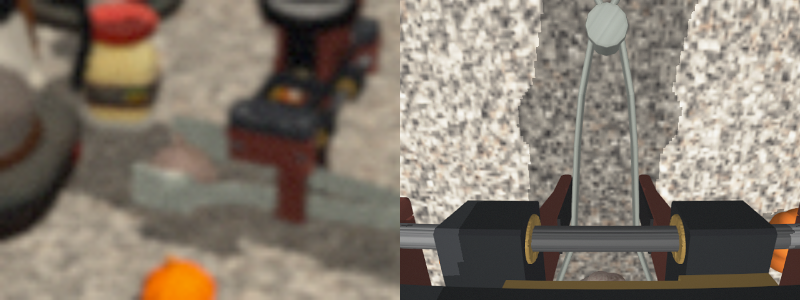

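The bulb sits between the jaws with no contact, in the middle of the near jaw plate at (183,165) in the crop. A small correction, then squeeze.

```bash
python3 -m jog '[[[3.5,-1,-0.8],[0,0,0],43],[[0,0,0],[0,0,0],41],[[0,0,0],[0,0,0],39],[[0,0,0],[0,0,0],37],[[0,0,0],[0,0,0],35],[[0,0,0],[0,0,0],33],[[0,0,0],[0,0,0],31],[[0,0,0],[0,0,0],29],[[0,0,0],[0,0,0],27],[[0,0,0],[0,0,0],26],[[0,0,0],[0,0,0],26],[[0,0,0],[0,0,0],26]]' 28
python3 -m jog '[[[-3,0,0],[0,0,0],26],[[-6,0,0],[0,0,0],26],[[-8,0,0],[0,0,0],26],[[-10,0,0],[0,0,0],26],[[0,0,0],[0,0,0],26]]'
python3 to.py '[.4858,-.1066,.18]' 90
python3 - <<'E'
from h import *
d={n:read_camera(n) for n in("wrist","scene")}
b=cv2.resize(d["scene"]["image"][190:280,250:370],(400,300))
c=cv2.resize(d["wrist"]["image"],(400,300))
cv2.imwrite("pics/c5.png",np.hstack([b,c])[:,:,::-1])
E
```

```text
time_s: 11.6
eef_pos: [0.4856, -0.1063, 0.0146]
ee_rot: [-0.001, 0.707, 0.001, 0.707]
force: [-0.1, 0.1, -1.5]
width: 0.0285
time_s: 12.1
eef_pos: [0.4868, -0.1065, 0.0433]
ee_rot: [-0.001, 0.706, 0.001, 0.708]
force: [0.6, -0.0, -1.9]
width: 0.0282
tcp [ 0.4868 -0.1065  0.0433] yaw_y 90.1 xaxis [ 2.9e-03 -1.0e-04 -1.0e+00] F [ 0.6 -0.  -1.9] w 0.0282 t 12.1 j [-0.16  0.47  0.31  2.13 -0.25  0.57  1.9 ]
shift mm [-1.367e+02 -1.000e-01 -6.000e-01]
turn deg [0.1  0.16 0.  ]
```

View pics/c5.png

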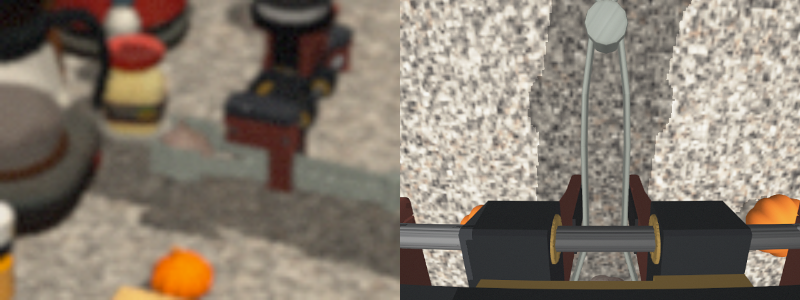

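The bulb rises with the jaws, and the fingers stopped at 28 mm, held off by the bulb. I'm lifting further.

```bash
python3 -m jog '[[[-8,0,0],[0,0,0],26],[[-12,0,0],[0,0,0],26],[[-16,0,0],[0,0,0],26],[[-18,0,0],[0,0,0],26],[[-18,0,0],[0,0,0],26],[[-18,0,0],[0,0,0],26],[[-16,0,0],[0,0,0],26],[[-12,0,0],[0,0,0],26],[[-8,0,0],[0,0,0],26],[[0,0,0],[0,0,0],26],[[0,0,0],[0,0,0],26],[[0,0,0],[0,0,0],26]]'
python3 to.py '[.4858,-.1066,.18]' 90
python3 - <<'E'
from h import *
d={n:read_camera(n) for n in("top","wrist","scene")}
z=bot.state()["eef_pos"][2]-.0146
for n in("top","scene"): print(n,[proj(d[n],p).round(0).tolist() for p in((.5856,-.1066,.028+z),(.5856,-.1066,.028))])
b=cv2.resize(d["scene"]["image"][160:280,230:390],(400,300))
c=cv2.resize(d["wrist"]["image"],(400,300))
cv2.imwrite("pics/c6.png",np.vstack([np.hstack([b,c]),cv2.resize(d["top"]["image"][180:330,140:540],(800,300))])[:,:,::-1])
E
```

```text
time_s: 13.4
eef_pos: [0.4851, -0.1062, 0.1669]
ee_rot: [-0.001, 0.708, 0.001, 0.707]
force: [-0.2, 0.1, -2.4]
width: 0.0286
tcp [ 0.4851 -0.1062  0.1669] yaw_y 90.1 xaxis [-0.0015  0.     -1.    ] F [-0.2  0.1 -2.4] w 0.0286 t 13.4 j [-0.24  0.26  0.39  2.05 -0.13  0.85  1.8 ]
shift mm [-13.1  -0.4   0.7]
turn deg [ 0.1  -0.08 -0.  ]
top [[332.0, 205.0], [331.0, 236.0]]
scene [[305.0, 199.0], [306.0, 242.0]]
```

View pics/c6.png

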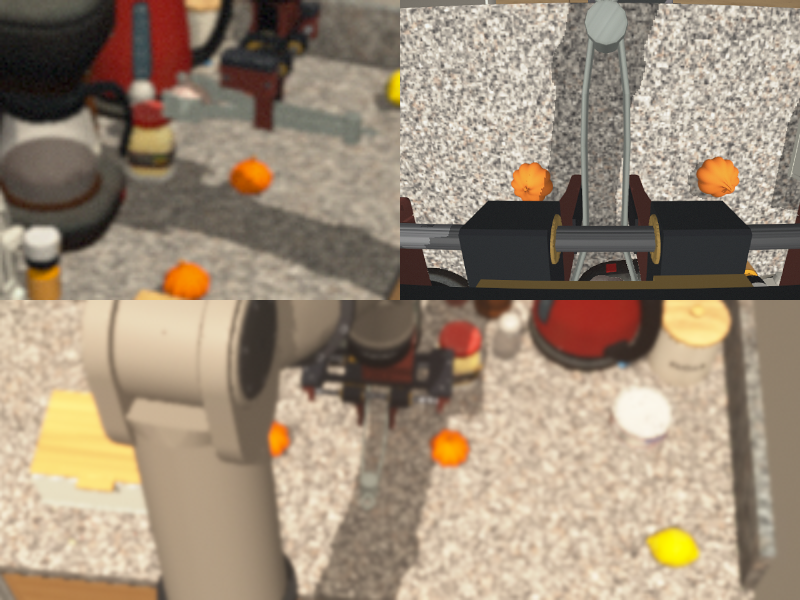

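The bulb is in the jaws at scene pixel (306,197), where (305,199) was predicted for an underside at about 0.152 m. The bulb's old spot is empty, the lid is closed, and the lemon, jars and orange look-alikes are in place.

```bash
python3 -c "
from station import bot
bot.finish_job()"
```

```text
the job is handed in; nothing more can be done
```

The job is done and handed in at about 13.5 s of the 64 s allowed. I closed the keeper's lid, gripped the tongs, squeezed their jaws on the loose bulb and lifted it, and they still hold it.

- **Lid:** I pushed it down until it hit a hard stop at a fingertip height of 90.5 mm, against the 90 mm given for closed. The push peaked at about 30 N, below the 40 N limit. The camera pictures show the lid flat and shut.
- **Bulb:** The gripper is commanded to 26 mm at 28 N, but the bulb stops it at 28.6 mm, slightly under the 30 mm you listed. The last picture shows the bulb in the jaws within about 2 pixels of where I predicted. That puts its underside at about 0.15 m, above the 10 cm needed.
- **Other things:** The lemon, the mustard jar and the orange look-alikes look unmoved in the last picture. I never located the spice jar separately, but nothing I moved went near any of the small jars.

No check failed. The two camera views of the bulb's position missed each other by 2 mm, which is within the stated calibration.

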